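# Hold up the tension arm of a label rewinder

## Robot

A 6-joint arm with a two-finger parallel gripper is mounted at the origin on the work surface. World frame = base frame: x ahead of the robot, y to its left, z up, the work surface at z = 0. Lengths are in mm, angles in rad, forces in N, time in s.
With the tool pointing down it reaches from about 350 to 975 mm from the base axis. Payload 7.1 kg.
Tool frame: the origin (TCP) lies on the front face of the gripper's body, between the roots of the fingers; the fingertips stand 80 mm ahead of it and the grasp point (between the pads) lies 61 mm ahead of it (env.tips_ahead is the distance from the TCP to the fingertips, in mm); z points along the fingers, y is the line along which they close (so a half turn about z gives the same grasp; the last joint's range is limited). The gripper opens to 88 mm and grips with 3 to 60 N. Pads are 20 mm wide; open, the fingers measure 115 mm over their backs; the gripper's body (75 mm by 178 mm) begins 61 mm behind the grasp point.
Start: joints at [-1.288, 0.423, 1.63, -0, 1.089, -0.019], TCP at [185.793, -596.73, 302.675] pointing down, gripper open.
Joint ranges: [-3, 3], [-0.9, 2.11], [0.09, 2.58], [-1.31, 4.45], [0.11, 2.69], [-2.54, 2.54]. Speed limits (rad/s): [2.39, 2.39, 3.01, 3.14, 3.14, 3.14].

## Interface

Orientations are given as a unit quaternion [x, y, z, w].
In Python, from station import env, set_gripper, viewer, workorder gives the robot as it stands. Calls block until the motion is done:
- env.reach(position, orientation): joint-space move of the TCP to a pose.
- env.move_l(position, rot=None, rate=150, f_stop=None): straight line of the TCP; rot=None keeps the orientation; rate is the mean speed in mm/s. With f_stop (N) it stops when the force on the tool has changed by that much, and returns True; else False.
- env.move_joints(angles): joint-space move.
- set_gripper(opening): finger opening in mm; the grip force is fixed at half the most; returns when the fingers have stopped.
- env.hold(seconds).
- env.ik(position, orientation): joint angles nearest the present ones, or None.
- env.read_state(): the state.
- viewer.camera(name): name is "scene" or "top" or "wrist"; returns the picture (384x512x3 uint8, blue, green, red); there is no depth.
- viewer.camera_params(name): a dict with "fx", "fy", "cx", "cy" (pixels), "pose" (4x4, takes a point from camera to world coordinates); the wrist camera has in their place "tool_from_camera" (4x4, takes a point from camera to tool coordinates, whose origin is the TCP and whose axes are the flange's). Camera axes: x right, y up, looking along -z (the intrinsics and any distortion apply to the point x, -y, -z); pixel columns grow to the right and rows downward; lengths in mm; the calibration is good to about 2 mm. The wrist camera is an equidistant fisheye: a pixel r from the principal point sees the ray r / f radians off the axis. A picture is of the moment at which its call begins: read the wrist's pose just before it. camera_params takes no time and is no camera call.
A pose or a line that the arm cannot do raises env.IKError and nothing moves.
- workorder.sign_off(): hands the job in; it is judged then, once.
The state is a dict: "time_s": time; "qpos": joint angles; "dq": joint speeds; "tau": joint torques, N m; "tool_pos": TCP position; "orientation": TCP orientation; "force": force on the tool from outside, world axes, zero at the start; "wrist_torque": the same for the moment, N m; "width": finger opening in mm; "grip_force": force on a finger pad.
Only numpy, scipy, OpenCV 4.12 (cv2) and the standard library are available. Lean on these libraries where they do the work, as an engineer would, in place of code of your own. Each camera call takes 0.05 s, during which the arm holds its last target. There are 200 camera calls.

## Task

Take the label rewinder's sprung tension arm by its roller, swing it up as far as it goes, to its upper stop, and keep holding it there so that I can thread the label strip underneath: finish with the arm still held up. Be gentle: grip the plastic roller only lightly, do not force the arm against its stop or let it snap back, and leave the other things on the bench where they are.

Things in the scene. Friction and masses are not known exactly. Their poses are not given: they have to be found in the camera images.
- rewinder: Label rewinder, fixed to the bench: white box 130 mm deep (x), 240 wide (y), 220 high, aluminium front plate. Origin: centre of its underside; x runs from front to back (the front, at x = -65 mm, looks along -x towards the robot), y to the robot's left, z up. The tension arm sits at the right of the front plate and reaches out to the right (-y) beyond the box.
- tension_arm (a joint): Angle of the tension arm, a flat aluminium bar swinging up and down parallel to the front plate, 24 mm ahead of it. 0 = at rest, pointing right and 0.349 rad below level; grows as it is raised; 1.047 rad = upper stop. A spring pulls it down: lifting at the roller takes about 4 N at rest, 6 N at the stop, 1 N more when moving at 0.15 m/s; let go, it snaps back.
- roller: Grey plastic roller at the arm's end, 16 mm thick (20 over end collars), 118 long, level, along the rewinder's x, free at the robot's end. Origin: on its axis at the arm end. Axis 54 mm above the bench at rest, 201 at the stop. It turns freely: a finger pressing on one side only lets it roll off; hold it evenly between both. 15 N a finger is ample; over 25 N a finger (50 N both added) harms it.
- roller_mid (a point): Point on the roller's axis 62 mm from its arm end, about mid-length: a good place to take hold. It moves with the arm on a circle of 150 mm about pivot_axis.
- pivot_axis (a point): Point on the arm's pivot axis, in the same plane across the axis as roller_mid: fixed to the rewinder, at its x = -157, y = -90, z = 105 mm.
- cup: Paper sample cup standing near the rewinder, 78 mm across the rim, 85 mm high. Origin: centre of its underside. Leave alone.
- scale: Flat pocket scale, 75 x 125 x 20 mm, black with a square steel pan. Origin: centre of its underside. Leave alone.
- spare_roll: Spare label roll lying on its flat side, 95 mm in diameter, 50 mm high. Origin: centre of its underside. Leave alone.
- cuvette_rack: Clear plastic rack with cuvettes, 60 x 170 x 52 mm. Origin: centre of its underside. Leave alone.
- spindle_end (a point): Free end of the rewinder's spindle, at its x = -193, y = 35, z = 135 mm. Around the spindle, back to the front plate: an empty cardboard core 46 mm thick and, against the plate, a flange 150 mm across. An obstacle beside the arm.

How it is judged (in metres and radians):
At the end, for the whole second after the job is handed in: The tension arm is held at its upper stop (joint above 0.97 of 1.047 rad) and still, the fingers pressing on its roller with more than 2 N, and the cup, scale, spare roll and cuvette rack are within 20 mm of where they stood (value of joint tension_arm above 0.97 rad and velocity of joint tension_arm between -0.1 and 0.1 rad/s and contact force between the fingers and roller above 2 N and distance of each of cup, scale, spare_roll, cuvette_rack from where it was at the start of the episode below 0.02 m); the arm keeps its last pose, push and grip.
It fails at once if the fingers press or squeeze the roller with more than 50 N in all (25 N a finger) (contact force between the fingers and roller above 50 N).
It fails at once if the tension arm snaps back (falls faster than 3 rad/s) (velocity of joint tension_arm below -3 rad/s).
It fails at once if a bystander is shoved more than 20 mm (distance of any of cup, scale, spare_roll, cuvette_rack from where it was at the start of the episode above 0.02 m).
It also fails if it takes over 38 s, if anything falls off the work surface, if the arm or the gripper's body presses on something with over 40 N, if the wrist force passes 120 N, or if a joint passes its speed limit or range.

## Working session

There is one attempt and no reset: what is moved stays moved. The work goes in short steps, each a Python script; the robot and the scene stay as the last script left them, time stands still between calls to the robot, and variables do not carry over. Pictures are saved under pics/ and viewed, at most 10 in all, crops included, and the job is handed in when it is done.

```bash
ls; mkdir -p pics
python3 - <<'E'
from station import env, set_gripper, viewer, workorder
import cv2
for n in ["scene","top"]:
    cv2.imwrite(f"pics/{n}0.png",viewer.camera(n)); p=viewer.camera_params(n); print(n,{k:v for k,v in p.items()})
print(viewer.camera_params("wrist"))
s=env.read_state(); print(s)
E
```

```text
pics
scene {'fx': 426.97410094783123, 'fy': 426.97410094783123, 'cx': 252.598894006016, 'cy': 192.90989356670087, 'pose': array([[-3.54788693e-01, -7.74867497e-01,  5.23168563e-01,
         1.26292397e+03],
       [ 9.34869040e-01, -3.01221880e-01,  1.87843704e-01,
         3.82967333e+02],
       [ 1.20358370e-02,  5.55738914e-01,  8.31269750e-01,
         1.17428870e+03],
       [ 0.00000000e+00,  0.00000000e+00,  0.00000000e+00,
         1.00000000e+00]])}
top {'fx': 371.0061563868121, 'fy': 371.0061563868121, 'cx': 253.78501040278925, 'cy': 193.55230488759884, 'pose': array([[-1.88898245e-02,  9.93417278e-01, -1.12983569e-01,
         4.66583142e+02],
       [-9.99617101e-01, -1.64797074e-02,  2.22277058e-02,
         1.64654402e+02],
       [ 2.02194508e-02,  1.13360185e-01,  9.93348198e-01,
         1.15039591e+03],
       [ 0.00000000e+00,  0.00000000e+00,  0.00000000e+00,
         1.00000000e+00]])}
{'fx': 297.3186396354542, 'fy': 297.3186396354542, 'cx': 251.80305742669862, 'cy': 189.02958772812997, 'tool_from_camera': array([[-3.94146962e-04,  9.63548737e-01,  2.67532569e-0
[... 278 characters left out ...]
+00]])}
{'time_s': 0.1, 'qpos': array([-1.28799893e+00,  4.23758357e-01,  1.63061472e+00, -1.08487141e-05,
        1.08861482e+00, -1.90389013e-02]), 'dq': array([-0.00135232, -0.00162285, -0.00172885,  0.00032845,  0.00133735,
       -0.00066633]), 'tau': array([-5.30783309e-04, -5.45613313e+01, -2.74323982e+01,  6.45315601e-02,
        1.88084983e-02, -1.50794773e-05]), 'tool_pos': array([ 185.68391498, -596.36145075,  301.98269857]), 'orientation': array([ 9.88632836e-01,  1.50348361e-01, -9.64974821e-05, -6.90929790e-04]), 'force': array([ 0.29227797, -0.36368803, -0.16019225]), 'wrist_torque': array([-0.00596305, -0.00823003, -0.00449316]), 'grip_force': 0.0, 'width': 87.84496090793888}
```

View pics/scene0.png

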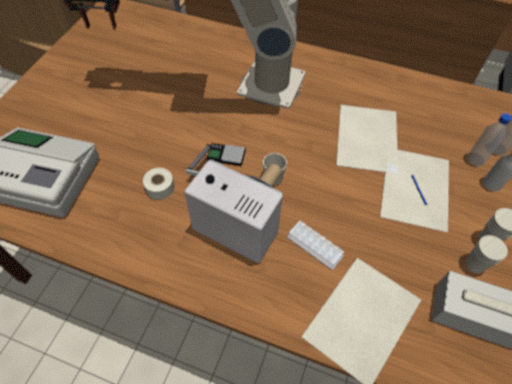

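View pics/top0.png

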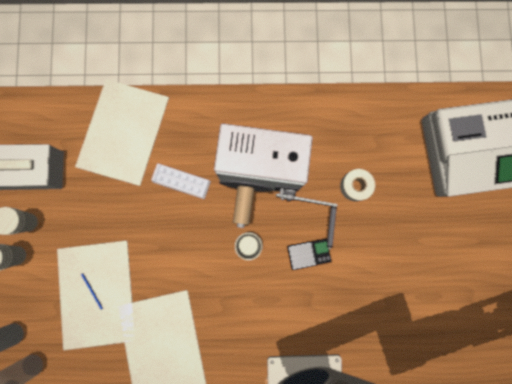

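The scene view shows the rewinder from behind. In the top view the box is at about (264,155), the roller runs from (334,205) to (331,247), the scale is at (310,254) just left of the roller's free end, the cup at (248,246), the spare roll at (358,185) and the rack at (180,180).

```bash
cat > h.py <<'E'
import numpy as np, cv2
from station import env, set_gripper, viewer, workorder
def ray(P,u,v):
    d=np.array([(u-P['cx'])/P['fx'],-(v-P['cy'])/P['fy'],-1]); return P['pose'][:3,3],P['pose'][:3,:3]@d
def onz(P,u,v,z):
    o,d=ray(P,u,v); return o+d*(z-o[2])/d[2]
def proj(P,X):
    c=P['pose'][:3,:3].T@(np.asarray(X)-P['pose'][:3,3]); return np.array([P['cx']+P['fx']*c[0]/-c[2],P['cy']+P['fy']*c[1]/c[2]])
E
python3 - <<'E'
import cv2
i=cv2.imread("pics/top0.png")[110:280,205:385]; cv2.imwrite("pics/t1.png",cv2.resize(i,None,fx=3.5,fy=3.5,interpolation=cv2.INTER_CUBIC)[:600])
E
```

```text
(no output)
```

View pics/t1.png

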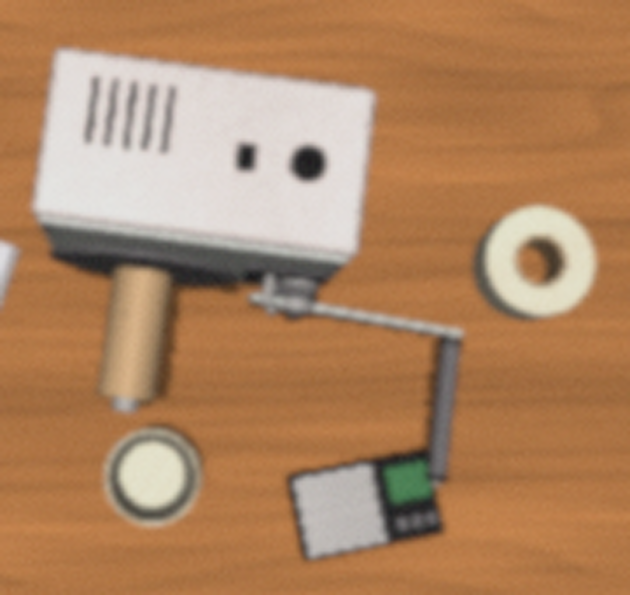

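The crop (3.5×, offset 205,110) shows the box's top corners at (58,50), (374,92), (355,255) and (36,212), the roller axis from (451,335) to (438,478), and the spindle end at (125,404).

Run:
```python
from h import *
P=viewer.camera_params("top")
c=lambda u,v:(205+(u+.5)/3.5-.5,110+(v+.5)/3.5-.5)
img=np.array([c(58,50),c(374,92),c(355,255),c(36,212)])
W=np.array([onz(P,*p,220)[:2] for p in img]); print(W.round(1))
M=np.array([[65,120],[65,-120],[-65,-120],[-65,120]])
mc=W.mean(0); H=(W-mc).T@M; th=np.arctan2(H[1,0]-H[0,1],H[0,0]+H[1,1])
R=np.array([[np.cos(th),-np.sin(th)],[np.sin(th),np.cos(th)]])
print("center",mc,"yaw",th,"res",(W-mc-M@R.T).round(1).tolist())
a=np.array([onz(P,*c(451,335),54),onz(P,*c(438,478),54)]);print("roller",a.round(1),"len",np.linalg.norm(a[1]-a[0]),"dir",np.arctan2(*(a[0]-a[1])[[1,0]]))
print("spindle",onz(P,*c(125,404),135)[:2], "model", mc+R@[-193,35])
y=-90-150*np.cos(.349)
for n,x in [("armend",-95),("mid",-157),("free",-213)]: print(n,mc+R@[x,y])
print("pivot",mc+R@[-157,-90])
for n,u,v,z in [("cup",152,474,85),("roll",540,262,50),("scale",365,505,20),("scale c",440,532,20),("sc",432,452,20),("sc",290,480,20),("sc",307,558,20)]: print(n,onz(P,*c(u,v),z).round(0))
# edge-on check: mask roller grey
```

```text
[[754.2 224.3]
 [719.5  -7.8]
 [598.5  10.5]
 [633.6 241.3]]
center [676.44063382 117.06479312] yaw -0.14884696970885708 res [[-4.3, -1.8], [-3.5, 3.4], [4.1, 2.4], [3.7, -4.1]]
roller [[552.  -96.6  54. ]
 [431.8 -80.4  54. ]] len 121.27106326979019 dir -0.13390247601369915
spindle [496.19460845 180.18472198] model [490.76511572 180.299293  ]
armend [548.24058479 -97.25041521]
mid [486.9261357  -88.05594229]
free [431.54534297 -79.75125706]
pivot [507.8298101   51.34272587]
cup [441. 160.  85.]
roll [ 614. -177.   50.]
scale [409. -24.  20.]
scale c [385. -88.  20.]
sc [453. -84.  20.]
sc [432.  40.  20.]
sc [365.  28.  20.]
```

```bash
cat >> h.py <<'E'
def Q(a): return np.array([np.cos(a/2),np.sin(a/2),0,0])
A=np.pi-0.145
def S(k=""):
    s=env.read_state(); print(k,"t%.2f"%s['time_s'],"p",s['tool_pos'].round(1),"f",s['force'].round(1),"w %.2f g %.1f"%(s['width'],s['grip_force'])); return s
E
python3 - <<'E'
from h import *
from scipy.spatial.transform import Rotation as Ro
j=env.ik([490,-88,245],Q(A)); print(j)
env.reach([490,-88,245],Q(A)); s=S()
im=viewer.camera("wrist"); cv2.imwrite("pics/w1.png",cv2.resize(im,None,fx=1.5,fy=1.5)); print(s['orientation'])
P=viewer.camera_params("wrist");T=np.eye(4);T[:3,:3]=Ro.from_quat(s['orientation']).as_matrix();T[:3,3]=s['tool_pos'];T=T@P['tool_from_camera']
for X in [(548,-97,54),(490,-88,54),(432,-80,54)]:
    c=T[:3,:3].T@(np.array(X)-T[:3,3]);c=np.array([c[0],-c[1],-c[2]]);th=np.arctan2(np.hypot(c[0],c[1]),c[2]);k=P['fx']*th/np.hypot(c[0],c[1]);print(X,((P['cx']+k*c[0])*1.5,(P['cy']+k*c[1])*1.5))
np.save("T1.npy",T)
E
```

```text
[-2.01603127e-01  3.20448343e-01  1.95201520e+00 -4.44089210e-16
  8.69129111e-01 -1.62739945e+00]
 t2.23 p [490.1 -88.5 245.1] f [0.8 0.  0.3] w 87.99 g 0.0
[ 7.30732083e-02  9.97326570e-01 -5.49364250e-05  1.26489498e-04]
(548, -97, 54) (np.float64(378.54569582965854), np.float64(361.773404968156))
(490, -88, 54) (np.float64(379.275810128941), np.float64(277.631691541745))
(432, -80, 54) (np.float64(378.4159099834742), np.float64(184.60575615141934))
```

View pics/w1.png

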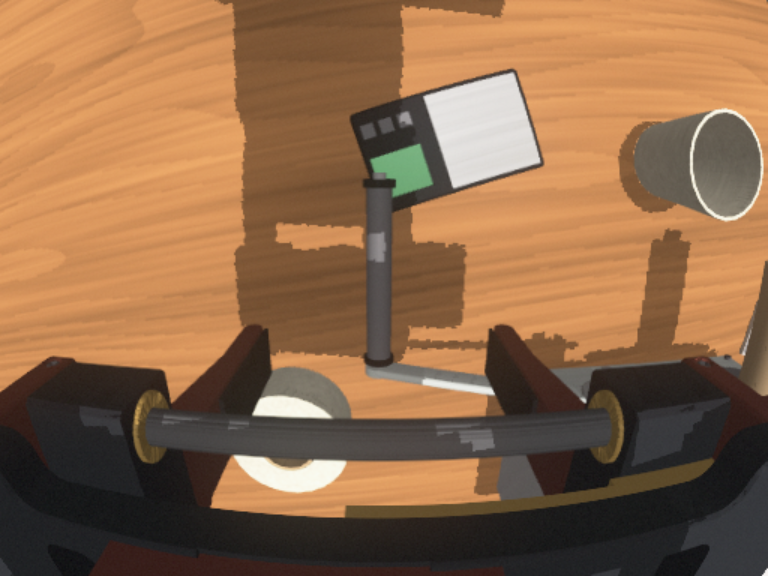

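The wrist view shows the roller axis at column ≈379 from row 362 to 183, within about 1 px of my prediction. It is centred between the fingers and the way down is clear.

Run:
```python
from h import *
print(env.move_l([490,-88.3,115],rate=110,f_stop=8)); S()
set_gripper(22); S("22")
w=18.
while w>13:
    set_gripper(w); s=S(w)
    if s['grip_force']>3: break
    w-=.5
```

```text
False
 t3.62 p [490.4 -88.4 115.5] f [-0.1 -0.3  0.8] w 88.03 g 0.0
22 t4.72 p [490.  -88.3 115. ] f [-0.2  0.1  0.1] w 22.21 g 0.0
18.0 t5.03 p [490.  -88.3 115. ] f [-0.3 -0.6 -0.1] w 17.88 g 0.0
17.5 t5.24 p [490.  -88.3 115. ] f [-0.7 -0.1 -0.3] w 17.62 g 0.0
17.0 t5.46 p [490.  -88.3 115. ] f [-0.4  1.  -1.9] w 17.09 g 0.0
16.5 t5.67 p [490.  -88.3 115. ] f [ 0.3 -0.4  0.6] w 16.86 g 0.0
16.0 t5.89 p [490.  -88.2 115. ] f [-0.2  1.6 -0.2] w 16.06 g 0.5
15.5 t6.11 p [490.  -88.2 115. ] f [0.6 1.  0.8] w 15.53 g 8.4
```

```bash
cat > lift.py <<'E'
from h import *
import sys
q1=float(sys.argv[1])
e=np.array([np.sin(.145),np.cos(.145),0]); z=np.array([0,0,1.])
piv=np.array([490,-88.2,54])+e*150*np.cos(.349); piv[2]=105
try: q0,rad=np.load("st.npy")
except OSError: q0,rad=0,0.; set_gripper(15.2); S("grip")
n=max(1,int(np.ceil((q1-q0)/.07)))
for q in np.linspace(q0,q1,n+1)[1:]:
    p=q-.349; r=-e*np.cos(p)+z*np.sin(p); t=e*np.sin(p)+z*np.cos(p)
    hit=env.move_l(piv+r*(150+rad)+61*z,rate=50,f_stop=15)
    f=np.mean([env.read_state()['force'] for _ in range(3)],0); fr,ft=f@r,f@t
    s=env.read_state(); print("q %.2f t%.1f fr %.1f ft %.1f g %.1f w %.2f rad %.1f"%(q,s['time_s'],fr,ft,s['grip_force'],s['width'],rad),hit)
    np.save("st.npy",[q,rad])
    if hit or ft<-10 or abs(fr)>15 or s['grip_force']>21: break
    rad+=float(np.clip(.15*fr,-.8,.8)) if abs(fr)>1.5 else 0
S()
E
python3 lift.py 0.35
```

```text
grip t6.33 p [490.  -88.3 115. ] f [0.7 2.6 0.9] w 15.39 g 14.8
q 0.07 t6.7 fr -1.9 ft -4.1 g 14.9 w 15.76 rad 0.0 False
q 0.14 t7.0 fr 0.3 ft -4.4 g 14.8 w 15.84 rad -0.3 False
q 0.21 t7.4 fr 2.1 ft -4.0 g 14.8 w 15.40 rad -0.3 False
q 0.28 t7.8 fr -0.7 ft -4.4 g 14.8 w 15.82 rad 0.0 False
q 0.35 t8.1 fr 0.6 ft -4.2 g 14.8 w 15.38 rad 0.0 False
 t8.11 p [488.6 -97.1 166.4] f [ 0.5 -0.7 -4.2] w 15.38 g 14.8
```

Going well: the force matches the expected spring load and the radial force is small. I'll continue to just short of the stop.

```bash
python3 lift.py 1.0
python3 - <<'E'
from h import *
env.hold(.3); S()
cv2.imwrite("pics/w2.png",viewer.camera("wrist"))
E
```

```text
q 0.41 t8.4 fr -0.1 ft -4.3 g 14.8 w 15.42 rad 0.0 False
q 0.48 t8.8 fr -0.3 ft -4.7 g 14.8 w 15.57 rad 0.0 False
q 0.54 t9.1 fr -0.1 ft -4.2 g 14.8 w 15.60 rad 0.0 False
q 0.61 t9.5 fr 1.2 ft -4.8 g 14.8 w 15.65 rad 0.0 False
q 0.68 t9.8 fr 1.9 ft -5.9 g 14.8 w 15.30 rad 0.0 False
q 0.74 t10.2 fr -0.9 ft -5.0 g 14.8 w 15.39 rad 0.3 False
q 0.80 t10.5 fr -1.8 ft -5.7 g 14.8 w 15.11 rad 0.3 False
q 0.87 t10.8 fr 0.1 ft -6.7 g 14.8 w 15.51 rad 0.0 False
q 0.93 t11.2 fr 0.9 ft -6.4 g 14.8 w 15.60 rad 0.0 False
q 1.00 t11.5 fr 2.2 ft -5.1 g 14.8 w 15.52 rad 0.0 False
 t11.53 p [493.1 -67.  256.9] f [-0.4 -4.9 -2.8] w 15.52 g 14.8
 t11.82 p [493.1 -67.2 256.7] f [ 0.9 -6.2 -2.3] w 15.44 g 14.8
```

View pics/w2.png

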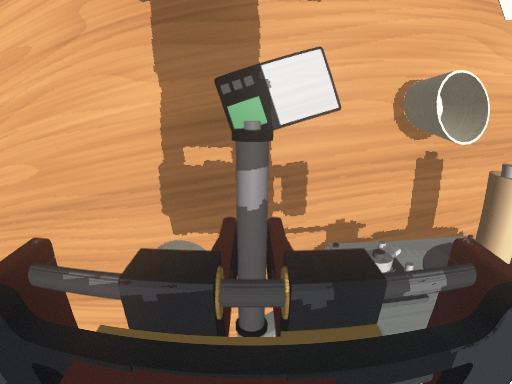

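The roller sits centred between the pads at (252,250) and nothing else on the bench has moved. I'll go the last bit in small steps until I feel the stop.

```bash
for q in 1.015 1.03 1.04 1.047 1.052; do python3 lift.py $q | head -1 | tee l; python3 -c "
import re;exit(float(re.search(r'ft (\S+)',open('l').read())[1])<-8.5)" || break; done
python3 - <<'E'
from h import *
env.hold(1); S()
E
```

```text
q 1.01 t12.1 fr 2.3 ft -5.9 g 14.8 w 15.57 rad 0.0 False
q 1.03 t12.4 fr 1.9 ft -6.4 g 14.8 w 15.60 rad 0.0 False
q 1.04 t12.6 fr 2.5 ft -6.1 g 14.8 w 15.34 rad 0.0 False
q 1.05 t12.9 fr 2.5 ft -5.5 g 14.8 w 15.55 rad 0.0 False
q 1.05 t13.1 fr 2.6 ft -5.7 g 14.8 w 15.36 rad 0.0 False
 t14.12 p [493.8 -62.3 262.8] f [-1.1 -5.9 -3.3] w 15.72 g 14.8
```

The load hasn't risen yet, so I'll creep a little further to find the stop.

```bash
for q in 1.06 1.068 1.076 1.084 1.092 1.1; do python3 lift.py $q | head -1 | tee l; python3 -c "
import re;exit(float(re.search(r'ft (\S+)',open('l').read())[1])<-8.5)" || break; done
python3 - <<'E'
from h import *
env.hold(.5); S()
i=viewer.camera("scene")[120:280,160:320];cv2.imwrite("pics/s2.png",cv2.resize(i,None,fx=3.5,fy=3.5,interpolation=cv2.INTER_CUBIC))
cv2.imwrite("pics/w3.png",viewer.camera("wrist"))
E
```

```text
q 1.06 t14.4 fr 0.7 ft -10.6 g 14.9 w 15.20 rad 0.0 False
 t14.88 p [493.9 -61.9 263.3] f [ 0.5 -7.9 -7.3] w 15.44 g 14.9
```

View pics/w3.png

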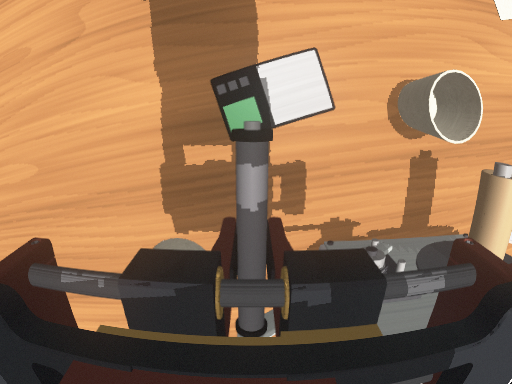

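View pics/s2.png

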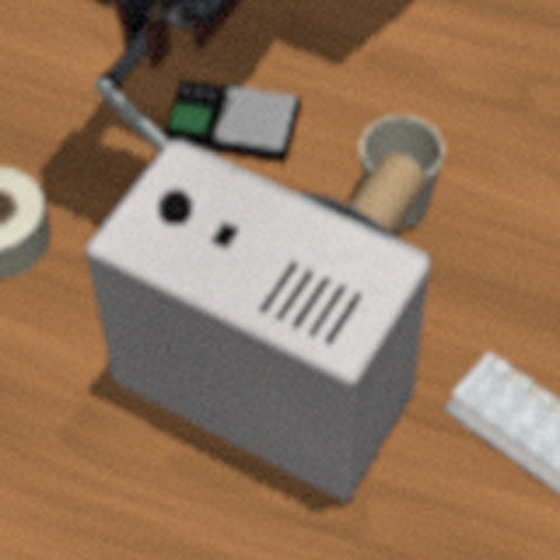

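The load rose to about 10 N, so the arm has reached its stop. The wrist view shows the roller centred between the pads at (252,250). The scene view shows the arm raised beside the box at (105,85), with the scale, cup, roll and rack where they were. I'm handing it in.

Run:
```python
from h import *
S(); print(workorder.sign_off())
```

```text
t14.97 p [493.8 -61.9 263.3] f [ 1.2 -8.2 -8. ] w 15.24 g 14.9
the job is handed in; nothing more can be done
None
```

The tension arm is held at its upper stop, with each finger gripping the roller at about 15 N; nothing else on the bench was disturbed, and I handed the job in at about 15 s.

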